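# Let the orange ball out of the two-lane dispenser into its tray

## Robot

A 7-joint arm with a two-finger parallel gripper is mounted at the origin on the work surface. World frame = base frame: x ahead of the robot, y to its left, z up, the work surface at z = 0. Lengths are in m, angles in rad, forces in N, time in s.
With the tool pointing down it reaches from about 0.4 to 0.875 m from the base axis. Payload 6.5 kg.
Tool frame: the origin (TCP) lies between the finger pads; the fingertips stand 14 mm ahead of it and the grasp point (between the pads) lies 5 mm behind it; z points along the fingers, y is the line along which they close (so a half turn about z gives the same grasp; the last joint's range is limited). The gripper opens to 88 mm and grips with 3 to 60 N. Pads are 18 mm wide; open, the fingers measure 123 mm over their backs; the gripper's body (75 mm by 187 mm) begins 45 mm behind the grasp point.
Start: joints at [-1.343, 0.536, -0.004, 1.538, 0.003, 1.067, -0.071], TCP at [0.188, 0.622, 0.253] pointing down, gripper open.
Joint ranges: [-2.7, 2.7], [-0.37, 2.16], [-1.27, 1.26], [0.24, 2.4], [-1.31, 4.45], [0.19, 1.91], [-2.76, 2.76]. Speed limits (rad/s): [2.39, 2.39, 3.14, 3.14, 3.14, 3.14, 3.14].

## Interface

Orientations are given as a rotation vector (axis times angle).
In Python, from cell import ctrl, imaging gives the robot as it stands. The module is installed in compiled form; this text tells all that it offers.
- The arm moves only by the shell command python3 -m pendant 'ROWS' [OPENING] [FORCE]. ROWS is JSON, a list of rows, each a list of 6 numbers: the shift along the tool's x, y, z in m, then the turn, a rotation vector about the tool's x, y, z in rad. A call has 1 to 20 rows; each row is the pose to reach, as a shift and turn from the pose commanded when the call began, along the tool's axes at that moment; what a row does not reach only later rows make up. A row lasts 1/8 s, in which the tool goes at most 62.5 mm and 10.7 degrees, less where a joint would pass 70% of its speed; a pose out of reach is approached as far as the arm can. A call with a gripper value outside its range is refused whole. OPENING is the gripper command: -1 is shut, 1 is fully open, values between are in proportion, set as the call begins (- or left out, the last holds). The fingers move at their own pace and stop on an object; FORCE is the grip in N (left out, the last holds). Time passes only in rows, so rows that repeat a pose let the fingers close. It gives the time, the measured TCP pose, the force, the opening and the grip force at its end, in the units of the state.
- ctrl.state(): the state, without advancing time (a new reading comes with each control period).
- imaging.get_image(name): name is "scene" or "top" or "wrist"; returns the picture (480x640x3 uint8, red, green, blue); there is no depth.
- imaging.camera_model(name): a dict with "K" (3x3 intrinsics, pixels), "R" (3x3) and "t" (3): a world point X has camera coordinates R X + t; the wrist camera has in their place "T_tool_cam" (4x4, takes a point from camera to tool coordinates, whose origin is the TCP and whose axes are the flange's). Camera axes: x right, y down, z forward; pixel columns grow to the right and rows downward; lengths in m; the calibration is good to about 2 mm. A picture is of the moment at which its call begins: read the wrist's pose just before it. camera_model takes no time and is no camera call.
- ctrl.close_job(): hands the job in; it is judged then, once.
The state is a dict: "time_s": time; "q": joint angles; "joint_vel": joint speeds; "joint_torque": joint torques, N m; "tool_pos": TCP position; "tool_rot": TCP orientation; "wrist_force": force on the tool from outside, world axes, zero at the start; "torque": the same for the moment, N m; "grip_width": finger opening in m; "grip_force": force on a finger pad.
Only numpy, scipy, OpenCV 4.12 (cv2) and the standard library are available. Lean on these libraries where they do the work, as an engineer would, in place of code of your own. Each camera call takes 0.05 s, during which the arm holds its last target. There are 200 camera calls.

## Task

On the bench a two-lane dispenser holds one orange and one blue ball behind red gates. Push the red catch tray sideways by its tab until it stands in front of the orange ball's lane, then press that lane's yellow lever pad all the way down so that its gate lifts and the ball rolls into the tray, and let go of the lever so that the gate comes back down. Do not touch either ball, keep the blue one in its lane, and leave the other things on the bench where they are.

Things in the scene. Friction and masses are not known exactly. Their poses are not given: they have to be found in the camera images.
- dispenser: Fixed two-lane ball dispenser, grey, blue and aluminium; origin on the bench under its middle; x away from the robot (uphill along the lanes), y left, z up. Lanes 30 mm wide at y = +35 (left) and -35 mm (right), open on top, sloping 12 degrees to a lip at x -80, z 55 mm; gates at x = -72; back end (x 70) 110 mm high, the highest fixed part. Lever posts at y +-105, x -54 to 12, 96 mm high.
- left_lever (a joint): Left lane's rocking lever on a shaft along the dispenser's x at y +105, z 88 mm. 0 = at rest, gate down; 0.45 rad = yellow pad on its outer end pressed fully down, red gate on its inner end swung up. The ball passes from about 0.33 rad; press to the end stop. Sprung: the pad takes about 2 N to start, 4.5 N at the end, and returns by itself.
- right_lever (a joint): Rocking lever of the right lane, the mirror image: shaft at y = -105 mm, yellow pad outermost at y = -170 mm; same values.
- left_pad (a point): Centre of the top face of the left lever's yellow press pad (44 x 40 mm, 10 mm thick): at rest 96 mm above the bench, at x -12, y +170 mm in the dispenser's frame. Fully pressed it has sunk about 29 mm, moved a few mm towards the shaft and tilted 0.45 rad, outer edge down. Free space beneath.
- right_pad (a point): Centre of the top face of the right lever's yellow press pad, the mirror image at x = -12, y = -170 mm.
- tray (a joint): Sideways position (m) of the red catch tray on its rail: its centre's y in the dispenser's frame, so 0.035 is in front of the left lane, -0.035 in front of the right lane. Range -0.08 to 0.17; it always starts left of the left lane. It slides stiffly (about 2 N) and stays where it is left.
- tray_floor (a point): Centre of the inner floor of the red catch tray, 16 mm above the bench; axes as the dispenser's. The tray is open on top, 85 (x) x 80 (y) x 34 mm outside, walls and floor 4 mm, its underside 12 mm above the bench, centred at x = -105 mm in the dispenser's frame.
- tray_tab (a point): Centre of the top edge of the black upright tab on the tray's robot side, 54 mm above the bench. The tab is a plate 8 mm thick across y, 30 mm along x (x = -147 to -177 mm in the dispenser's frame), 42 mm high, its foot 12 mm above the bench; push on its flat left or right side.
- orange_ball: Orange ball, 25 mm across, origin at its centre; starts at rest behind the gate of one lane (left or right by chance), its centre 72 mm above the bench, at x = -57 mm in the dispenser's frame.
- blue_ball: Blue ball, 25 mm across, origin at its centre; starts behind the gate of the other lane and must stay there.
- spray_can: Bystander: small yellow spray can, 52 mm across, 110 mm high, standing right of the dispenser; origin at the centre of its underside.
- screwdriver: Bystander: screwdriver lying on the bench to the right, about 200 mm long along its x axis; origin near its middle on the bench.
- tape_roll: Bystander: black roll of tape lying flat on the left, 90 mm across, 24 mm high; origin at the centre of its underside.
- socket: Bystander: steel wrench socket standing on the left, 28 mm across, 42 mm high; origin at the centre of its underside.

How it is judged:
By the outcome, as a careful person would: the job done as asked, in the order asked, and still so for the second after the job is handed in, with the robot touching nothing.
It also fails if it takes over 48 s, if anything falls off the work surface, if the arm or the gripper's body presses on something with over 40 N, if the wrist force passes 120 N, or if a joint passes its speed limit or range.

## Working session

There is one attempt and no reset: what is moved stays moved. The work goes in short steps, Python scripts to look and compute and a shell command to move; the robot and the scene stay as the last step left them, time stands still between calls to the robot, and variables do not carry over. Pictures are saved under pics/ and viewed, at most 10 in all, crops included, and the job is handed in when it is done.

```bash
mkdir -p pics; python3 - <<'E'
from cell import ctrl, imaging
import cv2
s=ctrl.state();print(s)
for n in("top","scene"):
    cv2.imwrite(f"pics/{n}0.png",imaging.get_image(n)[:,:,::-1]);m=imaging.camera_model(n);print(m)
E
```

```text
{'time_s': 0.0, 'q': array([-1.34317759,  0.53716346, -0.00444049,  1.53883575,  0.00259409,
        1.06730026, -0.07120012]), 'joint_vel': array([ 2.14124487e-04, -7.80541937e-04,  1.04074491e-03,  6.94594621e-04,
       -9.59892669e-04, -1.12576092e-04, -4.16461842e-05]), 'joint_torque': array([ 8.94239383e-05, -5.70993161e+01,  9.90669988e-01, -2.51603633e+01,
       -5.63605980e-02,  1.80436566e-02,  1.64134867e-04]), 'tool_pos': array([0.18809035, 0.62158902, 0.25185537]), 'tool_rot': array([-4.59742193e-01, -3.10763783e+00,  2.66399159e-03]), 'wrist_force': array([-0.30425174,  0.19053476,  0.27858438]), 'torque': array([ 0.02753548,  0.05454224, -0.02486404]), 'grip_force': 0.0, 'grip_width': 0.08796298169382179}
{'K': array([[439.44676796,   0.        , 322.5842347 ],
       [  0.        , 439.44676796, 236.83103998],
       [  0.        ,   0.        ,   1.        ]]), 'R': array([[-0.00998267, -0.9999375 ,  0.00503348],
       [-0.99259122,  0.00929951, -0.12114535],
       [ 0.12109097, -0.00620555, -0.99262202]]), 't': array([0.00350616, 0.57579997, 1.11458216])}
{'K': array([[542.31015048,   0.        , 321.71955048],
       [  0.        , 542.31015048, 231.47010128],
       [  0.        ,   0.        ,   1.        ]]), 'R': array([[-0.08640104,  0.99606583, -0.01969091],
       [ 0.6686298 ,  0.04332355, -0.74233231],
       [-0.73855876, -0.07730421, -0.6697425 ]]), 't': array([ 0.03285964, -0.32533113,  1.63464033])}
```

View pics/top0.png

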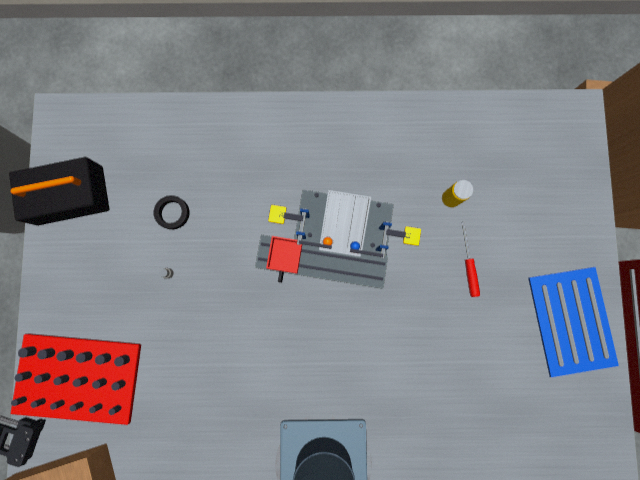

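View pics/scene0.png

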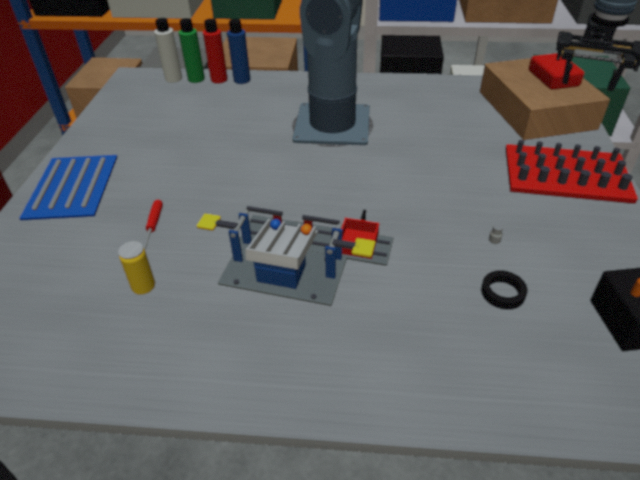

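The orange ball is in the left lane (328,241) and the blue one in the right (355,246). The tray is further left at (284,255), with its tab at (281,277). The yellow pads are at (278,214) and (412,236) in the top view.

```bash
cat > h.py <<'E'
import numpy as np, cv2
from cell import ctrl, imaging
from scipy.spatial.transform import Rotation as Ro
def blob(im,lo,hi,box):
    h=cv2.cvtColor(im,cv2.COLOR_RGB2HSV); m=cv2.inRange(h,lo,hi); k=np.zeros_like(m)
    x0,y0,x1,y1=box; k[y0:y1,x0:x1]=m[y0:y1,x0:x1]
    c=max(cv2.findContours(k,0,2)[0],key=cv2.contourArea); (u,v),wh,a=cv2.minAreaRect(c)
    return np.array([u,v]),wh
def ray(n,uv,z):
    m=imaging.camera_model(n); d=m['R'].T@np.linalg.inv(m['K'])@[*uv,1]; o=-m['R'].T@m['t']
    return o+d*(z-o[2])/d[2]
E
python3 - <<'E'
from h import *
im=cv2.cvtColor(cv2.imread('pics/top0.png'),cv2.COLOR_BGR2RGB)
Y=((22,150,100),(35,255,255))
P={}
for n,(lo,hi),box,z in [('lp',Y,(260,195,300,230),.096),('rp',Y,(395,220,430,255),.096),
 ('orange',((5,170,120),(20,255,255)),(315,225,345,255),.072),('blue',((105,180,60),(125,255,255)),(340,236,365,256),.072),
 ('tray',((0,150,60),(4,255,255)),(255,225,310,280),.046),('tab',((0,0,0),(180,255,60)),(272,275,292,290),.054)]:
    uv,wh=blob(im,lo,hi,box);P[n]=ray('top',uv,z);print(n,uv,wh,P[n].round(4))
d=P['lp']-P['rp'];print(np.linalg.norm(d));yaw=np.arctan2(-d[0],d[1]);R=Ro.from_euler('z',yaw).as_matrix()
O=(P['lp']+P['rp'])/2-R@[-.012,0,0];O[2]=0;print('yaw',yaw,O)
for n in P:print(n,(R.T@(P[n]-O)).round(4))
s=ctrl.state();print(Ro.from_rotvec(s['tool_rot']).as_matrix().round(3))
E
```

```text
lp [276.83786011 213.97299194] (15.782302856445312, 16.76869773864746) [0.6268 0.1117 0.096 ]
rp [411.73986816 235.69075012] (15.966005325317383, 16.954378128051758) [ 0.5691 -0.2228  0.096 ]
orange [327.  240.5] (8.0, 7.0) [ 0.5618 -0.0129  0.072 ]
blue [355. 245.] (6.0, 8.0) [ 0.5497 -0.0835  0.072 ]
tray [283.97299194 254.66217041] (31.40020751953125, 32.879798889160156) [0.5291 0.098  0.046 ]
tab [280. 278.] (6.0, 4.0) [0.4691 0.1074 0.054 ]
0.3393710286354659
yaw -0.17067276475959786 [ 0.60978833 -0.057582    0.        ]
lp [-0.012   0.1697  0.096 ]
rp [-0.012  -0.1697  0.096 ]
orange [-0.0548  0.0359  0.072 ]
blue [-0.0548 -0.0358  0.072 ]
tray [-0.1059  0.1396  0.046 ]
tab [-0.1667  0.1386  0.054 ]
[[-0.957  0.289 -0.   ]
 [ 0.289  0.957 -0.001]
 [-0.    -0.002 -1.   ]]
```

```bash
cat >> h.py <<'E'
R=Ro.from_euler('z',-.1707).as_matrix(); O=np.array([.6098,-.0576,0])
def go(p,turn_to=None):
    "shift in current tool axes to dispenser-frame point p (TCP), plus current TCP in that frame and yaw error"
    s=ctrl.state();T=Ro.from_rotvec(s['tool_rot']).as_matrix()
    D=R.T@T
    print('t',s['time_s'],'disp',(R.T@(s['tool_pos']-O)).round(4),'toolY in disp',D[:,1].round(3),'shift',(T.T@(O+R@np.array(p)-s['tool_pos'])).round(4),'F',s['wrist_force'].round(1))
E
python3 -c "
from h import *
go([-.165,.185,.25])"
```

```text
t 0.1 disp [-0.531   0.5977  0.2519] toolY in disp [ 0.123  0.992 -0.002] shift [-0.4138 -0.3647  0.0025] F [-0.5  0.6 -0.4]
```

```bash
python3 -m pendant '[[-0.06,-0.053,0,0,0,-0.03],[-0.12,-0.106,0,0,0,-0.06],[-0.18,-0.159,0,0,0,-0.09],[-0.24,-0.21,0,0,0,-0.123],[-0.3,-0.264,0,0,0,-0.123],[-0.36,-0.317,0,0,0,-0.123],[-0.414,-0.365,0,0,0,-0.123],[-0.414,-0.365,0,0,0,-0.123],[-0.414,-0.365,0,0,0,-0.123],[-0.414,-0.365,0,0,0,-0.123],[-0.414,-0.365,0,0,0,-0.123],[-0.414,-0.365,0,0,0,-0.123]]' -1 20
python3 -c "
from h import *
go([-.165,.185,.044])
cv2.imwrite('pics/w1.png',imaging.get_image('wrist')[:,:,::-1])"
```

```text
time_s: 1.6
tool_pos: [0.478, 0.1544, 0.2525]
tool_rot: [-0.264, -3.13, -0.0]
wrist_force: [-0.3, -0.0, 0.5]
grip_width: 0.0009
grip_force: 0.0
t 1.6 disp [-0.1659  0.1865  0.2525] toolY in disp [-0.003  1.     0.   ] shift [-0.001  -0.0016  0.2085] F [-0.3 -0.   0.5]
```

View pics/w1.png

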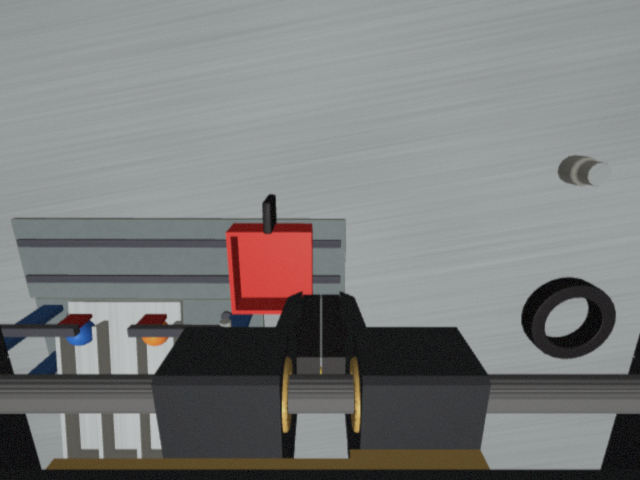

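The wrist view shows the tab at (270,212) and the tray below it at (270,268). The shut fingers are at (320,300), clear to the tab's left. I'll descend now.

```bash
python3 -m pendant '[[0,-0.001,0.06,0,0,0],[0,-0.001,0.12,0,0,0],[0,-0.001,0.17,0,0,0],[0,-0.001,0.208,0,0,0],[0,-0.001,0.208,0,0,0],[0,-0.001,0.208,0,0,0]]'
python3 -c "
from h import *
go([-.165,.057,.044])"
```

```text
time_s: 2.4
tool_pos: [0.4793, 0.1527, 0.0459]
tool_rot: [0.267, 3.129, 0.001]
wrist_force: [0.4, -0.0, -0.2]
grip_width: 0.0004
grip_force: 0.0
t 2.4 disp [-0.1643  0.185   0.0459] toolY in disp [-0.001  1.     0.001] shift [ 0.0008 -0.128   0.0018] F [ 0.4 -0.  -0.2]
```

```bash
python3 -m pendant '[[0,-0.01,0,0,0,0],[0,-0.02,0,0,0,0],[0,-0.03,0,0,0,0],[0,-0.04,0,0,0,0],[0,-0.05,0,0,0,0],[0,-0.06,0,0,0,0],[0,-0.07,0,0,0,0],[0,-0.08,0,0,0,0],[0,-0.09,0,0,0,0],[0,-0.10,0,0,0,0],[0,-0.11,0,0,0,0],[0,-0.115,0,0,0,0],[0,-0.115,0,0,0,0]]'
python3 - <<'E'
from h import *
go([-.165,.057,.044])
s=ctrl.state();im=imaging.get_image('wrist');cv2.imwrite('pics/w2.png',im[:,:,::-1])
m=imaging.camera_model('wrist');K=m['K'];X=m['T_tool_cam']
T=np.eye(4);T[:3,:3]=Ro.from_rotvec(s['tool_rot']).as_matrix();T[:3,3]=s['tool_pos'];W=T@X
h=cv2.cvtColor(im,cv2.COLOR_RGB2HSV);k=cv2.inRange(h,(0,150,60),(6,255,255))
c=max(cv2.findContours(k,0,2)[0],key=cv2.contourArea);x,y,w,hh=cv2.boundingRect(c);print(x,y,w,hh)
for uv in [(x,y),(x+w,y),(x,y+hh),(x+w,y+hh)]:
    d=W[:3,:3]@np.linalg.inv(K)@[*uv,1];o=W[:3,3];print((R.T@(o+d*(.046-o[2])/d[2]-O)).round(4))
E
```

```text
time_s: 4.03
tool_pos: [0.4582, 0.0378, 0.0445]
tool_rot: [-0.269, -3.128, 0.001]
wrist_force: [-0.3, 0.5, 0.9]
grip_width: 0.0006
grip_force: 0.0
t 4.025 disp [-0.1656  0.0683  0.0445] toolY in disp [ 0.001  1.    -0.001] shift [-0.0006 -0.0113  0.0005] F [-0.3  0.5  0.9]
293 414 56 45
[-0.1277  0.0568  0.046 ]
[-0.1277  0.0806  0.046 ]
[-0.1033  0.0562  0.046 ]
[-0.1033  0.0811  0.046 ]
```

View pics/w2.png

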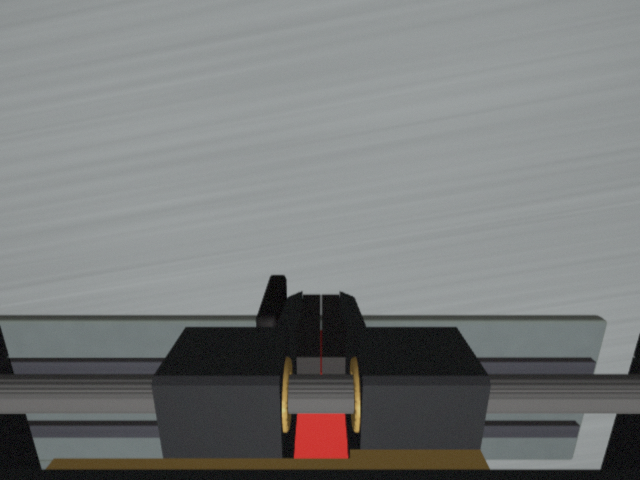

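The tab at (272,300) sits next to the fingers and has moved with them; the gripper hides most of the tray. I'll push the last bit, back off, rise and measure.

```bash
python3 -m pendant '[[0,-0.006,0,0,0,0],[0,-0.0115,0,0,0,0],[0,-0.0115,0,0,0,0],[0,-0.0115,0,0,0,0],[0,0.02,0,0,0,0],[0,0.03,0,0,0,0],[0,0.03,-0.06,0,0,0],[0,0.03,-0.12,0,0,0],[0,0.05,-0.15,0,0,0],[0,0.08,-0.15,0,0,0],[0,0.08,-0.15,0,0,0]]'
python3 - <<'E'
from h import *
go([-.012,.169,.19])
s=ctrl.state();im=imaging.get_image('wrist');cv2.imwrite('pics/w3.png',im[:,:,::-1])
m=imaging.camera_model('wrist');K=m['K'];X=m['T_tool_cam']
T=np.eye(4);T[:3,:3]=Ro.from_rotvec(s['tool_rot']).as_matrix();T[:3,3]=s['tool_pos'];W=T@X
h=cv2.cvtColor(im,cv2.COLOR_RGB2HSV);k=cv2.inRange(h,(0,150,60),(6,255,255))
c=max(cv2.findContours(k,0,2)[0],key=cv2.contourArea);x,y,w,hh=cv2.boundingRect(c);print(x,y,w,hh)
for uv in [(x,y),(x+w,y)]:
    d=W[:3,:3]@np.linalg.inv(K)@[*uv,1];o=W[:3,3];print((R.T@(o+d*(.046-o[2])/d[2]-O)).round(4))
E
```

```text
time_s: 5.45
tool_pos: [0.473, 0.1191, 0.1952]
tool_rot: [0.263, 3.129, 0.002]
wrist_force: [0.1, -1.1, -0.5]
grip_width: 0.0004
grip_force: 0.0
t 5.45 disp [-0.1649  0.1509  0.1952] toolY in disp [-0.003  1.     0.001] shift [-0.1529  0.0176  0.0053] F [ 0.1 -1.1 -0.5]
125 238 116 92
[-0.1583 -0.0005  0.046 ]
[-0.1585  0.0896  0.046 ]
```

View pics/w3.png

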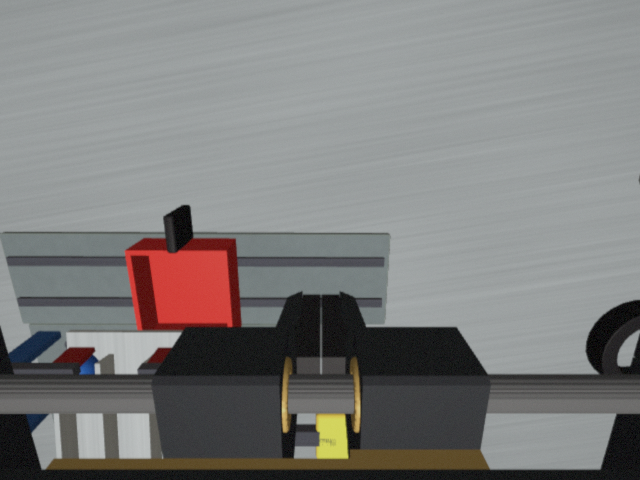

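The tray has moved right: its rim spans (125–236, 240) in the wrist view, with the tab at (178,228). I'll check it in the top view.

```bash
python3 - <<'E'
from h import *
im=imaging.get_image('top');cv2.imwrite('pics/top1.png',cv2.resize(im[180:320,220:460,::-1],None,fx=3,fy=3))
uv,wh=blob(im,(0,150,60),(4,255,255),(255,225,345,285));print(uv,wh,(R.T@(ray('top',uv,.046)-O)).round(4))
E
```

```text
[322.31082153 262.13513184] (30.578210830688477, 29.756216049194336) [-0.1091  0.039   0.046 ]
```

View pics/top1.png

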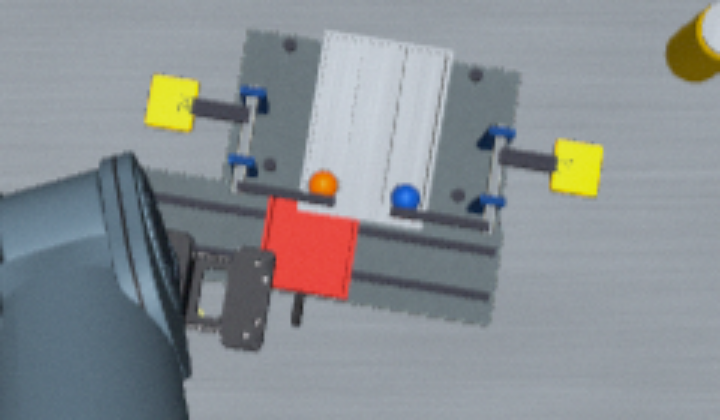

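The tray's centre measures y ≈ 0.039, with the ball on the lane axis, so it is in front of the orange lane to within a few mm. Next I'll move above the left pad, turned 90°.

```bash
python3 -m pendant '[[-0.02,0.017,0,0,0,0.18],[-0.04,0.017,0,0,0,0.36],[-0.06,0.017,0,0,0,0.54],[-0.08,0.017,0,0,0,0.72],[-0.1,0.017,0,0,0,0.9],[-0.12,0.017,0,0,0,1.08],[-0.14,0.017,0,0,0,1.26],[-0.153,0.017,0,0,0,1.44],[-0.153,0.017,0,0,0,1.57],[-0.153,0.017,0,0,0,1.57],[-0.153,0.017,0,0,0,1.57],[-0.153,0.017,0.04,0,0,1.57],[-0.153,0.017,0.06,0,0,1.57],[-0.153,0.017,0.06,0,0,1.57]]'
python3 - <<'E'
from h import *
go([-.012,.168,.11])
print(ctrl.state()['q'].round(2))
im=imaging.get_image('scene');cv2.imwrite('pics/s1.png',cv2.resize(im[140:320,190:430,::-1],None,fx=3,fy=3))
E
```

```text
time_s: 7.3
tool_pos: [0.6252, 0.1079, 0.1333]
tool_rot: [-2.4, -2.025, 0.005]
wrist_force: [-0.6, 0.2, 0.1]
grip_width: 0.0001
grip_force: 0.0
t 7.3 disp [-0.013   0.1657  0.1333] toolY in disp [ 1.     0.001 -0.003] shift [0.0024 0.001  0.0233] F [-0.6  0.2  0.1]
[-0.57  0.7   0.47  1.69 -0.4   0.86 -0.09]
```

View pics/s1.png

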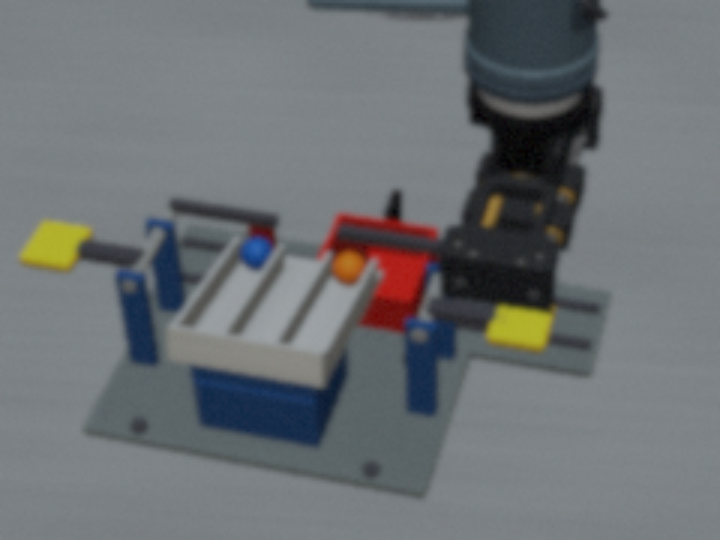

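The scene view shows the gripper body at (500,270), above the left pad at (520,327), with the fingers hidden behind it. This matches the computed pose. The orange ball is at (348,265), still in its lane. Pressing now.

```bash
python3 -m pendant '[[0.002,0.001,0.012,0,0,0],[0.002,0.001,0.022,0,0,0],[0.002,0.001,0.03,0,0,0],[0.002,0.001,0.036,0,0,0],[0.002,0.001,0.042,0,0,0],[0.002,0.001,0.046,0,0,0],[0.002,0.001,0.046,0,0,0]]'
```

```text
time_s: 8.22
tool_pos: [0.6277, 0.1094, 0.0886]
tool_rot: [2.402, 2.024, -0.001]
wrist_force: [-1.6, -0.8, 4.9]
grip_width: 0.0004
grip_force: 1.7
```

```bash
python3 -m pendant '[[0,0,0.002,0,0,0],[0,0,0.004,0,0,0],[0,0,0.004,0,0,0],[0,0,0.004,0,0,0]]'
```

```text
time_s: 8.72
tool_pos: [0.628, 0.1099, 0.0849]
tool_rot: [2.402, 2.024, 0.001]
wrist_force: [0.6, -1.8, 4.1]
grip_width: 0.0003
grip_force: 1.9
```

```bash
python3 -m pendant '[[0,0,0.001,0,0,0],[0,0,0.002,0,0,0],[0,0,0.003,0,0,0],[0,0,0.003,0,0,0]]'
python3 - <<'E'
from h import *
go([-.012,.168,.11])
im=imaging.get_image('scene');cv2.imwrite('pics/s2.png',cv2.resize(im[140:320,190:430,::-1],None,fx=3,fy=3))
E
```

```text
time_s: 9.22
tool_pos: [0.628, 0.1098, 0.0831]
tool_rot: [-2.402, -2.025, -0.001]
wrist_force: [-3.8, -1.1, 15.9]
grip_width: 0.0007
grip_force: 6.7
t 9.225 disp [-0.0105  0.1681  0.0831] toolY in disp [1.    0.001 0.   ] shift [-0.0001 -0.0015 -0.0269] F [-3.8 -1.1 15.9]
```

View pics/s2.png

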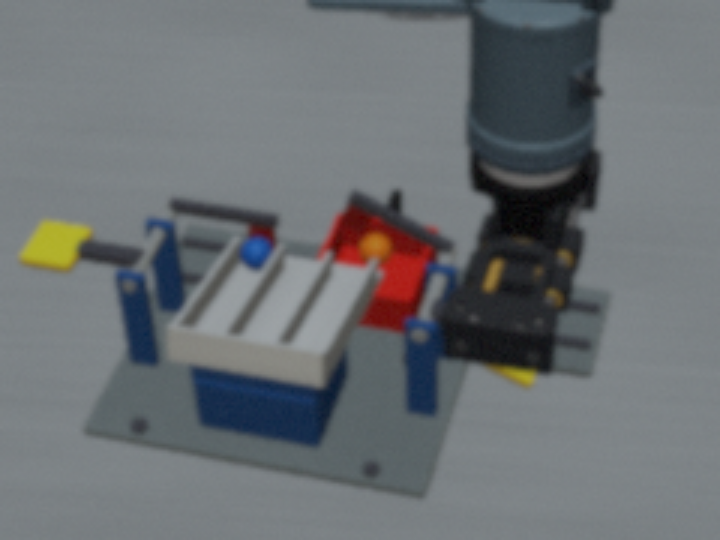

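The pad is at its end stop (16 N) and the gate arm is up at (400,220). The orange ball at (375,245) is dropping into the tray. I'll hold briefly, then release.

```bash
python3 -m pendant '[[0,0,0,0,0,0],[0,0,0,0,0,0],[0,0,0,0,0,0],[0,0,0,0,0,0],[0,0,-0.01,0,0,0],[0,0,-0.02,0,0,0],[0,0,-0.03,0,0,0],[0,0,-0.05,0,0,0],[0,0,-0.1,0,0,0],[0.06,0,-0.12,0,0,0],[0.12,0,-0.12,0,0,0],[0.15,0,-0.12,0,0,0],[0.15,0,-0.12,0,0,0],[0.15,0,-0.12,0,0,0],[0.15,0,-0.12,0,0,0]]'
python3 - <<'E'
from h import *
go([-.012,.168,.11])
im=imaging.get_image('top');a=im[190:300,220:460]
im=imaging.get_image('scene');b=im[180:290,190:430]
cv2.imwrite('pics/e.png',cv2.resize(np.vstack([a,b])[:,:,::-1],None,fx=2.6,fy=2.6))
E
```

```text
time_s: 11.15
tool_pos: [0.6533, 0.2554, 0.2021]
tool_rot: [2.404, 2.021, -0.001]
wrist_force: [-0.6, 0.5, -0.2]
grip_width: 0.0003
grip_force: 0.0
t 11.15 disp [-0.0103  0.3158  0.2021] toolY in disp [ 1.    -0.002  0.   ] shift [-0.1477 -0.0014  0.0923] F [-0.6  0.5 -0.2]
```

View pics/e.png

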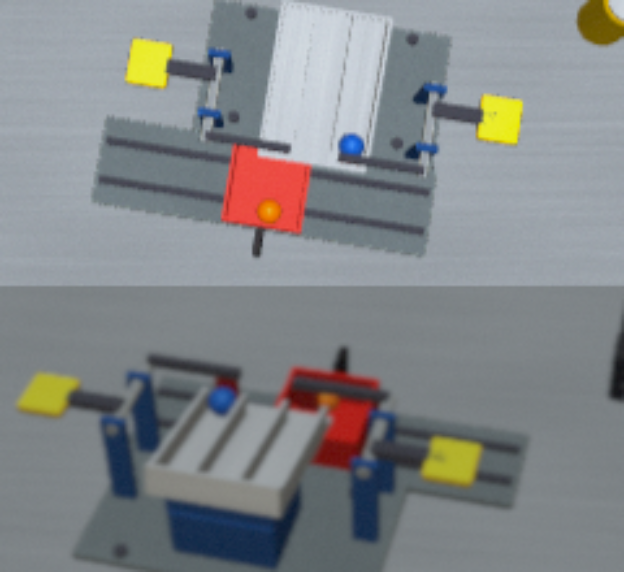

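The orange ball is in the tray at (269,211), and the blue ball is still in its lane at (351,145). The left gate and pad are back at rest, and the arm is clear.

```bash
python3 -c "
from cell import ctrl
print(ctrl.close_job())"
```

```text
the job is handed in; nothing more can be done
None
```

The job is handed in at about 11 s: the orange ball is in the catch tray, the left lever is released with its gate down, the blue ball is still in its lane, and the robot is touching nothing.

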